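Feed a vial rack through a guarded tunnel mouth with a push stick

ROBOT

A 6-joint arm with a two-finger parallel gripper is mounted at the origin on a cart in front of the work surface, level with it; the furniture and walls round the work are solid. World frame = base frame: x ahead of the robot, y to its left, z up, the work surface at z = 0. Lengths are in m, angles in degrees, forces in N, time in s.
With the tool pointing down it reaches from about 0.375 to 0.9 m from the base axis. Payload 3.1 kg.
Tool frame: the origin (TCP) lies on the centre line of the jaws, within the pads' length; the fingertips stand 25 mm ahead of it and the grasp point (between the pads) lies 6 mm ahead of it; z points along the fingers, y is the line along which they close (so a half turn about z gives the same grasp; the last joint's range is limited). The gripper opens to 87 mm and grips with 3 to 60 N. Pads are 19 mm wide; open, the fingers measure 117 mm over their backs; the gripper's body (75 mm by 190 mm) begins 51 mm behind the grasp point.
Start: joints at [65.346, 30.224, 82.088, -0, 67.689, -10.227], TCP at [0.156, 0.605, 0.219] pointing down, gripper open.
Joint ranges: [-176.69, 176.69], [-43.24, 126.21], [12.49, 139.97], [-82, 262], [0, 151.66], [-163.58, 163.58]. Speed limits (degrees/s): [159.86, 159.86, 180, 180, 180, 180].

INTERFACE

Orientations are given as a 3x3 rotation matrix whose columns are the frame's x, y, z axes.
In Python, from rig import read_state, capture, camera_params, hand_in gives the robot as it stands.
- The arm moves only by the tool apply_moves, never from a script. Its argument "rows" is a list of rows, each an object of numbers: "x", "y", "z": the shift along the tool's x, y, z in mm; "rx", "ry", "rz": the turn, a rotation vector about the tool's x, y, z in units of 6 degrees (1.0 is 6 degrees); "claw": the closure in counts, from 0 (fully open) to 255 (shut). A call has 1 to 10 rows; each row is the pose to reach, as a shift and turn from the pose commanded when the call began, along the tool's axes at that moment; what a row does not reach only later rows make up. A row lasts 1/8 s, in which the tool goes at most 62.5 mm and 10.7 degrees, less where a joint would pass 70% of its speed; a pose out of reach is approached as far as the arm can. A call with a gripper value outside its range is refused whole. The fingers move at their own pace and stop on an object; the grip force is fixed at half the most. Time passes only in rows, so rows that repeat a pose let the fingers close. It gives the time, the measured TCP pose, the force, the opening and the grip force at its end, in the units of the state.
- read_state(): the state, without advancing time (a new reading comes with each control period).
- capture(name): name is "scene" or "side" or "wrist"; returns (picture, depth): 400x640x3 uint8, red, green, blue; 400x640 float32, m along the optical axis (not along the pixel's ray), 0 where there is no reading.
- camera_params(name): a dict with "fx", "fy", "cx", "cy" (pixels), "xyz" and "orientation" of the camera in the world. Camera axes: x right, y up, looking along -z (the intrinsics and any distortion apply to the point x, -y, -z); pixel columns grow to the right and rows downward; lengths in m; the calibration is good to about 2 mm. A picture is of the moment at which its call begins: read the wrist's pose just before it. camera_params takes no time and is no camera call; for the wrist camera it gives the pose at the moment of the call.
- hand_in(): hands the job in; it is judged then, once.
The state is a dict: "time_s": time; "joint_positions": joint angles; "qvel": joint speeds; "tau": joint torques, N m; "position": TCP position; "tcp_rot": TCP orientation; "force": force on the tool from outside, world axes, zero at the start; "moment": the same for the moment, N m; "opening": opening from 0.0 (shut) to 1.0 (fully open); "grasp_force": force on a finger pad.
Only numpy, scipy, OpenCV 4.12 (cv2) and the standard library are available. Lean on these libraries where they do the work, as an engineer would, in place of code of your own. Each camera call takes 0.05 s, during which the arm holds its last target. There are 200 camera calls.

TASK

Pick up the white push stick and, with its nose behind the blue vial rack that lies before the decontamination tunnel, feed the rack in under the tunnel's low guard until the backing slide inside has been driven all the way home; lean on it there with about 15 N (never more than 25 N) for half a second. Then draw the stick out and lay it flat on the bench a few centimetres clear of the mouth. Keep the gripper off the rack and the tunnel, and leave the tape roll and carton beside the tunnel and the small jar where they are.

Things in the scene. Friction and masses are not known exactly. Their poses are not given: they have to be found in the camera images.
- mouth (a point): Middle of the tunnel's mouth, 15 mm above the bench, in the plane of its front edge. x points into the tunnel (the feed direction), z up. The opening is 59 mm wide and 30 mm high, too low for a gripper. Before it two aluminium fences, 18 mm high, flare from its sides to about 100 mm apart at 52 mm before the mouth.
- tunnel: The tunnel: fixed white housing 158 mm deep, 75 mm wide (105 over its foot flanges), 74 mm high, closed at the back, without a floor (things slide on the bench). Origin on the bench 15 mm below point mouth, same axes. Inside, hidden from view, is the backing slide; the face of its plate when home stands 115 to 135 mm behind the mouth plane: it differs each time and must be felt.
- backing_slide (a joint): Travel (m) of the backing slide, an upright plate in the tunnel that the rack meets and drives deeper: 0 fully forward, 0.040 home. Starts at 0 to 0.022, stays where it is left. It drags with about 5 N; home, it leans on a spring buffer that yields 1 mm for each 3 N above the first 3 N, 12 mm at most. A steel rod on it passes out through the tunnel's back.
- rack_mid (a point): Centre (11 mm above its underside) of the blue vial rack, 53 x 108 x 22 mm, 60 to 110 g, loose on the bench; y runs along its 108 mm length, z up. It lies lengthwise before the mouth, its near end 10 to 40 mm from the mouth plane, at most 6 mm off the centre line and 0.08 rad askew.
- rack: The same rack; origin at the centre of its underside, axes as for rack_mid. The fences and tunnel walls (3 mm clear on each side) straighten it when its rear end is pushed in the middle.
- stick_handle (a point): Centre of the push stick's handle, a straight block 75 mm long, 20 mm wide, 34 mm high (this point is 17 mm above the underside), to be gripped across the 20 mm width. x points along the stick to its nose, z up.
- stick_nose (a point): Middle of the front face of the stick's nose, 125 mm ahead of the handle centre and 9 mm above the underside; axes as for stick_handle.
- push_stick: The push stick, white plastic, 120 g, 162 mm long. Ahead of the handle runs a blade 14 mm wide and 14 mm high, ending in a cross-piece (the nose) 36 mm wide, 18 mm high, 7 mm thick. All share one flat underside, which lies on the bench. Origin under the middle of the handle; axes as for stick_handle.
- tape_roll: Bystander: roll of tape, 69 mm across, 19 mm high, lying flat behind the tunnel as seen by the robot. Origin under its centre.
- septa_jar: Bystander: small jar, 45 mm across, 45 mm high, at the back on the left. Origin under its centre.
- liner_box: Bystander: small white carton 52 x 88 x 30 mm, at the right near the front edge of the bench. Origin under its centre.

How it is judged (in metres and radians):
On the way, in this order (a step that is already met when the one before it is completed fails the run):
1. the rack is fed at least half way into the tunnel (x of rack_mid in the frame of mouth above 0 m), for 0.1 s.
2. the backing slide is home and the stick presses the rack with more than 10 N for 0.3 s (value of joint backing_slide above 0.038 m and contact force between push_stick and rack above 10 N), for 0.3 s.
At the end, for the whole second after the job is handed in: The backing slide is within 2.5 mm of home, the rack lies flat and wholly inside the tunnel (its centre more than 55 mm behind the mouth plane), the push stick lies flat and still on the bench, its underside down, with its nose at least 15 mm outside the mouth (value of joint backing_slide above 0.0375 m and x of rack_mid in the frame of mouth above 0.055 m and height (world z) of rack_mid below 0.015 m and linear speed of each of rack, push_stick below 0.02 m/s and x of stick_nose in the frame of mouth below -0.015 m and angle between stick_handle's own z axis and vertical below 0.1 rad and height (world z) of stick_handle between 0.012 and 0.021 m); the robot touches nothing.
It fails at once if the stick presses the rack with more than 25 N (contact force between push_stick and rack above 25 N).
It fails at once if the gripper or arm touches the rack (contact force between any of the fingers, the arm and rack above 0.5 N).
It fails at once if the gripper or arm bumps the tunnel (over 4 N) (contact force between any of the fingers, the arm and tunnel above 4 N).
It fails at once if a bystander (tape roll, jar or carton) is moved by more than 15 mm (distance of any of tape_roll, septa_jar, liner_box from where it was at the start of the episode above 0.015 m).
It also fails if it takes over 51 s, if anything falls off the work surface, if the arm or the gripper's body presses on something with over 40 N, if the wrist force passes 120 N, or if a joint passes its speed limit or range.

## Working session

There is one attempt and no reset: what is moved stays moved. The work goes in short steps, Python scripts to look and compute and a tool call to move; the robot and the scene stay as the last step left them, time stands still between calls to the robot, and variables do not carry over. Pictures are saved under pics/ and viewed, at most 10 in all, crops included, and the job is handed in when it is done.

Besides the shell and the picture viewer there is one more tool, called by a JSON object that holds its "api" and its "payload", one argument or row to a line. apply_moves: Moves the arm, as the interface text tells. Its arguments: {"type":"object","properties":{"rows":{"type":"array"}},"required":["rows"]}

```bash
mkdir -p pics; ls
python3 - <<'E'
from rig import *
import cv2,numpy as np
print(read_state())
for n in("scene","side"):
    im,d=capture(n);cv2.imwrite(f"pics/{n}.png",im[:,:,::-1]);np.save(f"{n}_d.npy",d)
    print(n,camera_params(n))
E
```

```text
pics
{'time_s': 0.0, 'joint_positions': array([ 6.53477009e+01,  3.02808797e+01,  8.21557200e+01,  1.48139404e-03,
        6.76886131e+01, -1.02291630e+01]), 'qvel': array([ 0.0529861 , -0.01587111, -0.01020612, -0.00318069, -0.01350428,
        0.06727514]), 'tau': array([ 6.95290873e-04, -4.40049934e+01, -1.76592529e+01,  6.35238597e-02,
        5.79827616e-02, -1.54739878e-04]), 'position': array([0.15534892, 0.60462905, 0.21755482]), 'tcp_rot': array([[-9.68480017e-01,  2.49089513e-01, -9.33281914e-04],
       [ 2.49090921e-01,  9.68478088e-01, -1.97621249e-03],
       [ 4.11609278e-04, -2.14639436e-03, -9.99997612e-01]]), 'force': array([0.84360127, 0.19765035, 0.27418585]), 'moment': array([0.00440941, 0.02937249, 0.04294651]), 'grasp_force': 0.0, 'opening': 0.9994564573779154}
scene {'fx': 466.0082542086164, 'fy': 466.0082542086164, 'cx': 323.84075691686473, 'cy': 194.12688398456305, 'xyz': array([ 0.71055901, -0.92449382,  0.54638272]), 'orientation': array([[ 0.98932379, -0.04998068,  0.1368955 ],
       [ 0.14428404,  0.46810525, -0.87181397],
       [-0.02050765,  0.88225813,  0.47031907]])}
side {'fx': 430.20861615534426, 'fy': 430.20861615534426, 'cx': 319.50513710851124, 'cy': 195.41470780563964, 'xyz': array([-0.3068802 , -0.30348358,  0.78347138]), 'orientation': array([[ 0.37231697,  0.58427493, -0.72111225],
       [-0.92784989,  0.21608314, -0.30397806],
       [-0.02178656,  0.78226011,  0.62257085]])}
```

View pics/scene.png

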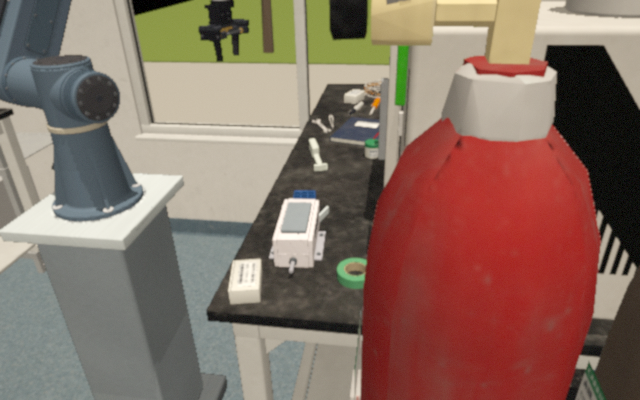

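View pics/side.png

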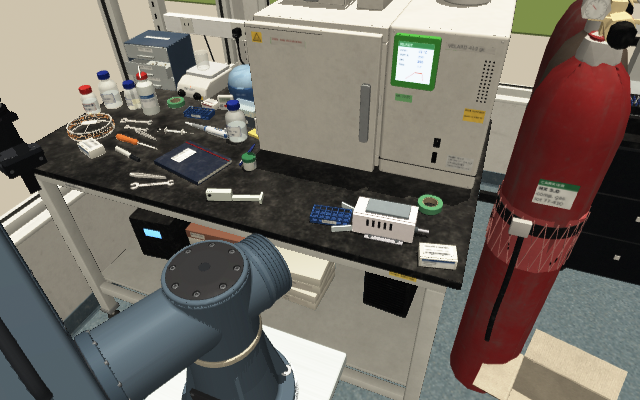

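The side view shows the stick at about (207–263, 190–203), nose to the right, the rack at (330, 214), the tunnel at (385, 218), the tape at (430, 204), the carton at (437, 255) and the jar at (249, 160). Next I'll enlarge it and get rough positions.

```bash
cat > h.py <<'E'
from rig import *
import cv2,numpy as np
def ray(c,u,v):
    d=np.array([(u-c["cx"])/c["fx"],-(v-c["cy"])/c["fy"],-1.]);return c["orientation"]@d
def onz(c,u,v,z):
    r=ray(c,u,v);return c["xyz"]+r*(z-c["xyz"][2])/r[2]
def ond(c,u,v,dep): return c["xyz"]+ray(c,u,v)*dep
def proj(c,P):
    q=c["orientation"].T@(np.asarray(P)-c["xyz"]);return c["cx"]+c["fx"]*q[0]/-q[2],c["cy"]-c["fy"]*q[1]/-q[2]
E
python3 - <<'E'
from h import *
c=camera_params("side");d=np.load("side_d.npy");im=cv2.imread("pics/side.png")
for n,u,v in[("handle",219,194),("nose",262,198),("blade",245,197),("rack",330,214),("tuntop",385,208),("bench",290,210)]:
    print(n,ond(c,u,v,d[v,u]).round(3))
cv2.imwrite("pics/side_c.png",cv2.resize(im[170:280,195:455],None,fx=3,fy=3,interpolation=cv2.INTER_CUBIC))
E
```

```text
handle [0.476 0.339 0.026]
nose [0.521 0.226 0.009]
blade [0.507 0.273 0.011]
rack [0.511 0.012 0.022]
tuntop [ 0.525 -0.132  0.074]
bench [0.508 0.131 0.003]
```

View pics/side_c.png

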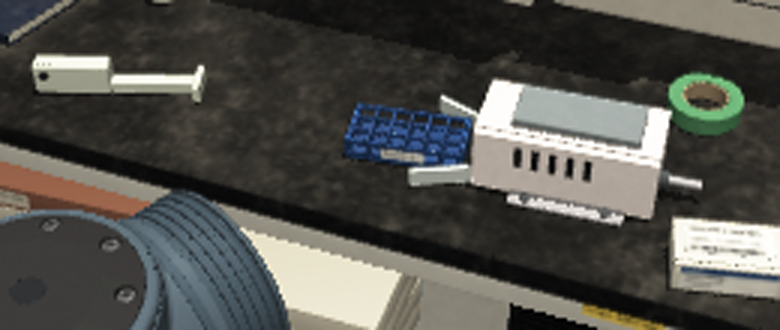

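{"api": "apply_moves", "payload": {
  "rows": [
    {"x":-40,"y":-32,"z":-18,"rz":1.25},
    {"x":-80,"y":-64,"z":-36,"rz":2.5},
    {"x":-120,"y":-96,"z":-54,"rz":3.75},
    {"x":-160,"y":-128,"z":-72,"rz":5},
    {"x":-200,"y":-160,"z":-90,"rz":6.25},
    {"x":-240,"y":-192,"z":-108,"rz":7.5},
    {"x":-280,"y":-224,"z":-126,"rz":8.75},
    {"x":-320,"y":-256,"z":-144,"rz":10},
    {"x":-360,"y":-288,"z":-162,"rz":11.25},
    {"x":-380,"y":-315,"z":-170,"rz":12.5}
  ]
}}

```text
validation failed for argument at $.ro...
```

{"api": "apply_moves", "payload": {
  "rows": [
    {"x":0},
    {"x":0}
  ]
}}

```text
validation failed for argument at $.ro...
```

Run:
```python
from h import *
s=read_state();c=camera_params("wrist");im,d=capture("wrist")
print(s["position"],s["tcp_rot"].round(3),s["time_s"]);print(c)
cv2.imwrite("pics/w1.png",im[:,:,::-1]);np.save("w1_d.npy",d);np.save("w1_c.npy",c,allow_pickle=True)
for P in[(.476,.339,.017),(.521,.226,.009),(.511,.012,.022),(.525,-.132,.074)]:print(proj(c,P))
```

```text
[0.15539829 0.60468652 0.21766508] [[-0.968  0.249 -0.001]
 [ 0.249  0.968 -0.002]
 [ 0.    -0.002 -1.   ]] 0.1
{'fx': 310.504423925078, 'fy': 310.504423925078, 'cx': 322.16435188396406, 'cy': 196.999917991417, 'xyz': array([0.07894534, 0.62555242, 0.38382751]), 'orientation': array([[ 0.25055533, -0.92790128, -0.27608195],
       [ 0.9681004 ,  0.23958845,  0.07334158],
       [-0.00190769, -0.28565117,  0.95833176]])}
(np.float64(208.03656181570904), np.float64(410.9868114742926))
(np.float64(154.71559001050315), np.float64(439.5628030389453))
(np.float64(27.454976462500213), np.float64(467.1081951597448))
(np.float64(-83.26810310007448), np.float64(527.9169208541824))
```

View pics/w1.png

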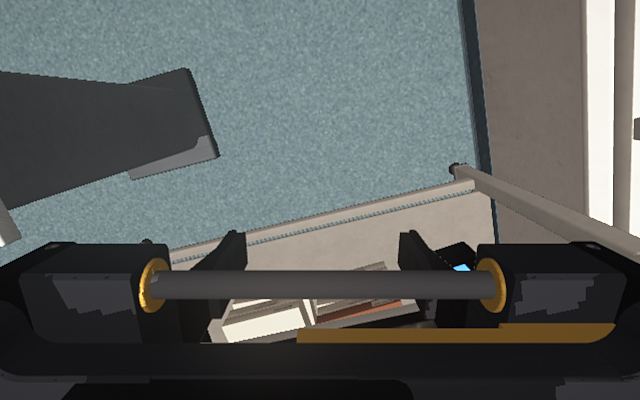

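The wrist view shows only the floor, because the arm has not moved. The rows may need every key, so I'll fill them all in.

{"api": "apply_moves", "payload": {
  "rows": [
    {"x":-54,"y":-38,"z":-7,"rx":0,"ry":0,"rz":0,"claw":0},
    {"x":-108,"y":-76,"z":-14,"rx":0,"ry":0,"rz":0,"claw":0},
    {"x":-162,"y":-114,"z":-21,"rx":0,"ry":0,"rz":0,"claw":0},
    {"x":-216,"y":-152,"z":-28,"rx":0,"ry":0,"rz":0,"claw":0},
    {"x":-270,"y":-190,"z":-35,"rx":0,"ry":0,"rz":0,"claw":0},
    {"x":-320,"y":-224,"z":-40,"rx":0,"ry":0,"rz":0,"claw":0}
  ]
}}

```text
time_s: 0.9
position: [0.3992, 0.3202, 0.2572]
tcp_rot: [[-0.968, 0.249, 0.0], [0.249, 0.968, 0.0], [-0.0, 0.0, -1.0]]
force: [-0.1, 1.0, 0.6]
opening: 1.0
grasp_force: 0.0
```

{"api": "apply_moves", "payload": {
  "rows": [
    {"x":-54,"y":-38,"z":-7,"rx":0,"ry":0,"rz":0,"claw":0},
    {"x":-108,"y":-76,"z":-14,"rx":0,"ry":0,"rz":0,"claw":0},
    {"x":-162,"y":-114,"z":-21,"rx":0,"ry":0,"rz":0,"claw":0},
    {"x":-217,"y":-159,"z":-25,"rx":0,"ry":0,"rz":0,"claw":0},
    {"x":-217,"y":-159,"z":-25,"rx":0,"ry":0,"rz":0,"claw":0},
    {"x":-217,"y":-159,"z":-25,"rx":0,"ry":0,"rz":0,"claw":0}
  ]
}}

```text
time_s: 1.65
position: [0.5689, 0.113, 0.2815]
tcp_rot: [[-0.968, 0.251, -0.001], [0.251, 0.968, 0.001], [0.001, 0.0, -1.0]]
force: [0.1, -0.5, -0.1]
opening: 1.0
grasp_force: 0.0
```

Run:
```python
from h import *
s=read_state();c=camera_params("wrist");im,d=capture("wrist")
print(s["position"],s["time_s"])
cv2.imwrite("pics/w2.png",im[:,:,::-1]);np.save("w2_d.npy",d);np.save("w2_c.npy",c,allow_pickle=True)
for P in[(.476,.339,.017),(.521,.226,.009),(.511,.012,.022),(.525,-.132,.074)]:print(proj(c,P))
```

```text
[0.5688839  0.11301322 0.28147905] 1.65
(np.float64(475.50105371838777), np.float64(48.87572618121314))
(np.float64(393.1441772893096), np.float64(107.99389092829902))
(np.float64(238.88568515441085), np.float64(142.11325352288335))
(np.float64(122.05888285528317), np.float64(187.45711851182114))
```

View pics/w2.png

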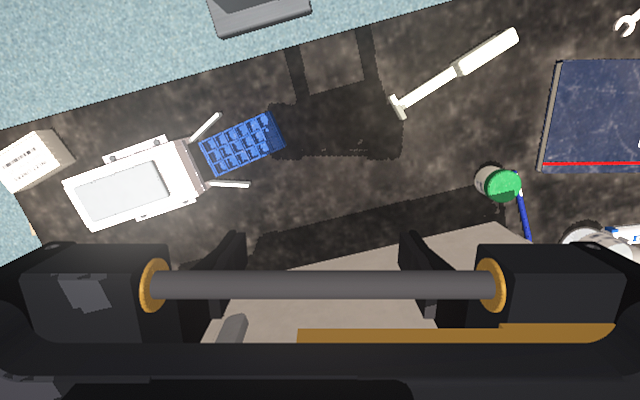

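The wrist view shows the stick from (517, 35), its handle end, to (398, 106), its nose. The rack is at (240, 142), the tunnel at (130, 185), and the jar at (500, 183). I'll enlarge both areas.

Run:
```python
from h import *
im=cv2.imread("pics/w2.png")
cv2.imwrite("pics/w2a.png",cv2.resize(im[20:130,380:530],None,fx=5,fy=5,interpolation=cv2.INTER_CUBIC))
cv2.imwrite("pics/w2b.png",cv2.resize(im[100:240,100:300],None,fx=4,fy=4,interpolation=cv2.INTER_CUBIC))
```

```text
(no output)
```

View pics/w2a.png

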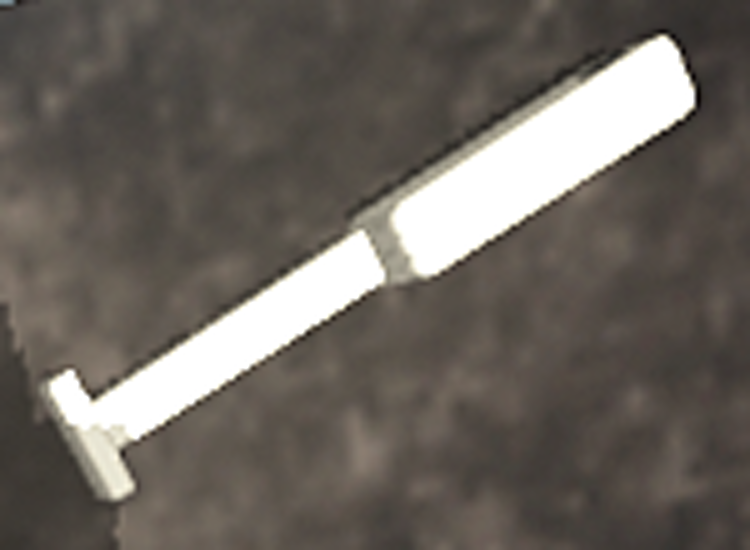

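View pics/w2b.png

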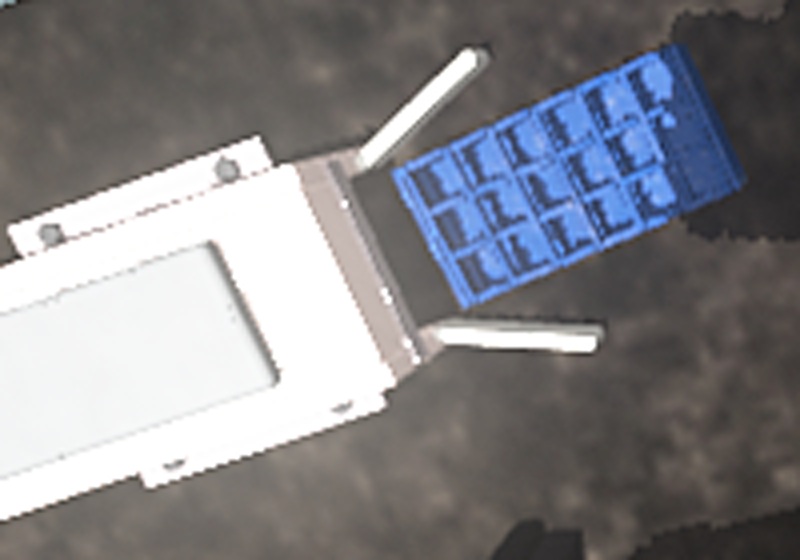

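The crops give these readings:

| Item | Crop | Points (crop pixels) |
|---|---|---|
| Handle top, middles of its ends | a | (410, 245), (683, 66) |
| Rack top corners | b | (395, 168), (465, 305), (745, 183), (682, 42) |
| Tunnel top front corners | b | (300, 165), (390, 385) |
| Fence tips | b | (480, 52), (600, 345) |
| Flange edges | b | (265, 137)–(10, 228), (385, 400)–(150, 488) |

Run:
```python
from h import *
c=np.load("w2_c.npy",allow_pickle=True).item();d=np.load("w2_d.npy")
A=lambda u,v:(380+(u+.5)/5-.5,20+(v+.5)/5-.5)
B=lambda u,v:(100+(u+.5)/4-.5,100+(v+.5)/4-.5)
P={}
def g(n,uv,z):
    P[n]=onz(c,*uv,z);dd=d[round(uv[1]),round(uv[0])];print(n,P[n].round(4),"depthpt",ond(c,*uv,dd).round(4))
g("hf",A(410,245),.034);g("hr",A(683,66),.034);g("hmid",A(545,155),.034)
g("bl1",A(112,420),.014);g("bl2",A(365,255),.014)
g("n1",A(45,383),.018);g("n2",A(105,498),.018)
for i,p in enumerate([(395,168),(465,305),(745,183),(682,42)]):g("r%d"%i,B(*p),.022)
g("rmid",B(570,175),.022)
g("t1",B(300,165),.074);g("t2",B(390,385),.074)
g("f1",B(480,52),.018);g("f2",B(600,345),.018)
g("fl1",B(265,137),.004);g("fl1b",B(10,228),.004);g("fl2",B(385,400),.004);g("fl2b",B(150,488),.004)
g("m1",B(365,168),.018);g("m2",B(428,335),.018)
ang=lambda v:np.degrees(np.arctan2(v[1],v[0])).round(2)
L=lambda a,b:np.linalg.norm(P[a]-P[b]).round(4)
print("stick",ang(P["hf"]-P["hr"]),L("hf","hr"),ang(P["bl1"]-P["bl2"]),"hc",((P["hf"]+P["hr"])/2).round(4), "nosemid",((P["n1"]+P["n2"])/2).round(4))
rf=(P["r0"]+P["r1"])/2;rr=(P["r2"]+P["r3"])/2
print("rack",ang(rf-rr),np.linalg.norm(rf-rr),L("r0","r1"),L("r2","r3"),(rf+rr)/2,ang(P["r0"]-P["r3"]),ang(P["r1"]-P["r2"]))
print("tunnel top w",L("t1","t2"),(P["t1"]+P["t2"])/2,ang(P["t2"]-P["t1"])-90)
print("fence tips",L("f1","f2"),(P["f1"]+P["f2"])/2,ang(P["f2"]-P["f1"])-90)
print("flange",ang(P["fl1b"]-P["fl1"]),ang(P["fl2b"]-P["fl2"]),(P["fl1"]+P["fl2"])/2,L("fl1","fl2"))
print("mouth",(P["m1"]+P["m2"])/2,L("m1","m2"))
```

```text
hf [0.4947 0.3116 0.034 ] depthpt [0.4947 0.312  0.0333]
hr [0.4713 0.3803 0.034 ] depthpt [0.4712 0.3811 0.0326]
hmid [0.4826 0.3461 0.034 ] depthpt [0.4826 0.3463 0.0337]
bl1 [0.5181 0.2375 0.014 ] depthpt [0.5181 0.2375 0.014 ]
bl2 [0.4942 0.3086 0.014 ] depthpt [0.4942 0.3083 0.0148]
n1 [0.5042 0.2212 0.018 ] depthpt [0.5045 0.2233 0.0075]
n2 [0.5372 0.2311 0.018 ] depthpt [0.539  0.2349 0.0011]
r0 [ 0.4965 -0.041   0.022 ] depthpt [ 0.4965 -0.0407  0.0228]
r1 [ 0.5473 -0.0345  0.022 ] depthpt [ 0.5473 -0.0346  0.0219]
r2 [0.5314 0.0725 0.022 ] depthpt [0.5333 0.0695 0.0007]
r3 [0.4817 0.0656 0.022 ] depthpt [0.4814 0.0636 0.0097]
rmid [0.5137 0.0157 0.022 ] depthpt [0.5138 0.0152 0.0201]
t1 [ 0.488  -0.0467  0.074 ] depthpt [ 0.4878 -0.0552  0.0564]
t2 [ 0.5589 -0.0456  0.074 ] depthpt [ 5.72e-01 -8.11e-02  2.00e-04]
f1 [ 0.4677 -0.0013  0.018 ] depthpt [ 0.4672 -0.0036  0.0107]
f2 [0.5738 0.0055 0.018 ] depthpt [ 5.772e-01  1.000e-04 -1.000e-04]
fl1 [ 0.4749 -0.0887  0.004 ] depthpt [ 0.4748 -0.09    0.0015]
fl1b [ 0.4817 -0.1898  0.004 ] depthpt [ 0.4816 -0.1937 -0.0014]
fl2 [ 0.5763 -0.0832  0.004 ] depthpt [ 0.5768 -0.0845  0.0013]
fl2b [ 0.5866 -0.1827  0.004 ] depthpt [ 0.5877 -0.1867 -0.0016]
m1 [ 0.4939 -0.0526  0.018 ] depthpt [ 4.94e-01 -6.03e-02  3.00e-04]
m2 [ 0.5548 -0.0527  0.018 ] depthpt [ 0.5544 -0.0515  0.0208]
stick -71.2 0.0725 -71.45 hc [0.483 0.346 0.034] nosemid [0.5207 0.2261 0.018 ]
rack -81.83 0.10791822645102739 0.0513 0.0501 [0.51422304 0.0156387  0.022     ] -82.13 -81.53
tunnel top w 0.0709 [ 0.52342718 -0.04618036  0.074     ] -89.12
fence tips 0.1064 [0.52072384 0.00208809 0.018     ] -86.37
flange -86.17 -84.11 [ 0.52561808 -0.08591788  0.004     ] 0.1015
mouth [ 0.52435145 -0.05262978  0.018     ] 0.0609
```

Depth and the assumed heights agree. I'll refine the tunnel axis and the stick from the depth cloud.

Run:
```python
from h import *
c=np.load("w2_c.npy",allow_pickle=True).item();d=np.load("w2_d.npy")
v,u=np.mgrid[:400,:640]
dirs=np.stack([(u-c["cx"])/c["fx"],-(v-c["cy"])/c["fy"],-np.ones_like(d)],-1)@c["orientation"].T
X=c["xyz"]+dirs*d[...,None]
def rect(n,x0,x1,y0,y1,z0,z1):
    m=(X[...,0]>x0)&(X[...,0]<x1)&(X[...,1]>y0)&(X[...,1]<y1)&(X[...,2]>z0)&(X[...,2]<z1)
    p=X[m];print(n,m.sum(),p.mean(0).round(4),cv2.minAreaRect((p[:,:2]*1000).astype(np.float32)))
rect("tun",.45,.62,-.25,-.02,.069,.08)
rect("handle",.44,.53,.29,.4,.028,.04)
rect("blade",.47,.55,.235,.31,.010,.0165)
rect("rack",.46,.57,-.044,.08,.018,.026)
```

```text
tun 3392 [ 0.5289 -0.1343  0.0736] ((529.5806884765625, -136.408203125), (49.97899627685547, 110.55024719238281), 4.131516933441162)
handle 1086 [0.4825 0.3457 0.0332] ((482.8132629394531, 346.2976989746094), (20.112625122070312, 74.78372192382812), 18.169340133666992)
blade 675 [0.5062 0.2736 0.0136] ((507.3786926269531, 271.8506164550781), (23.653030395507812, 87.91130065917969), 26.197744369506836)
rack 1391 [0.5141 0.0127 0.0212] ((519.770263671875, 13.957805633544922), (113.85816955566406, 101.13301849365234), 88.76888275146484)
```

{"api": "apply_moves", "payload": {
  "rows": [
    {"x":24,"y":34,"z":27,"rx":0,"ry":0,"rz":1.6,"claw":0},
    {"x":48,"y":68,"z":54,"rx":0,"ry":0,"rz":3.2,"claw":0},
    {"x":72,"y":102,"z":81,"rx":0,"ry":0,"rz":4.8,"claw":0},
    {"x":96,"y":136,"z":108,"rx":0,"ry":0,"rz":6.4,"claw":0},
    {"x":120,"y":170,"z":135,"rx":0,"ry":0,"rz":8,"claw":0},
    {"x":142,"y":204,"z":160,"rx":0,"ry":0,"rz":9.53,"claw":0},
    {"x":142,"y":204,"z":160,"rx":0,"ry":0,"rz":9.53,"claw":0},
    {"x":142,"y":204,"z":160,"rx":0,"ry":0,"rz":9.53,"claw":0}
  ]
}}

```text
time_s: 2.7
position: [0.4808, 0.3476, 0.1223]
tcp_rot: [[-0.319, 0.948, -0.0], [0.948, 0.319, -0.0], [-0.0, -0.0, -1.0]]
force: [1.1, -0.3, -0.1]
opening: 0.997
grasp_force: 0.0
```

{"api": "apply_moves", "payload": {
  "rows": [
    {"x":-2,"y":1.5,"z":40,"rx":0,"ry":0,"rz":0,"claw":0},
    {"x":-2,"y":1.5,"z":75,"rx":0,"ry":0,"rz":0,"claw":0},
    {"x":-2,"y":1.5,"z":94,"rx":0,"ry":0,"rz":0,"claw":0},
    {"x":-2,"y":1.5,"z":94,"rx":0,"ry":0,"rz":0,"claw":0},
    {"x":-2,"y":1.5,"z":94,"rx":0,"ry":0,"rz":0,"claw":0}
  ]
}}

```text
time_s: 3.32
position: [0.4852, 0.3456, 0.0293]
tcp_rot: [[-0.315, 0.949, 0.002], [0.949, 0.315, 0.001], [0.0, 0.002, -1.0]]
force: [0.3, -0.3, -0.1]
opening: 0.995
grasp_force: 0.0
```

Run:
```python
from h import *
s=read_state();im,d=capture("side");c=camera_params("side")
print(s["position"],s["force"])
cv2.imwrite("pics/s2.png",cv2.resize(im[120:230,180:380,::-1],None,fx=4,fy=4,interpolation=cv2.INTER_CUBIC))
```

```text
[0.48522871 0.34559402 0.02930445] [ 0.28028154 -0.29275803 -0.08927625]
```

View pics/s2.png

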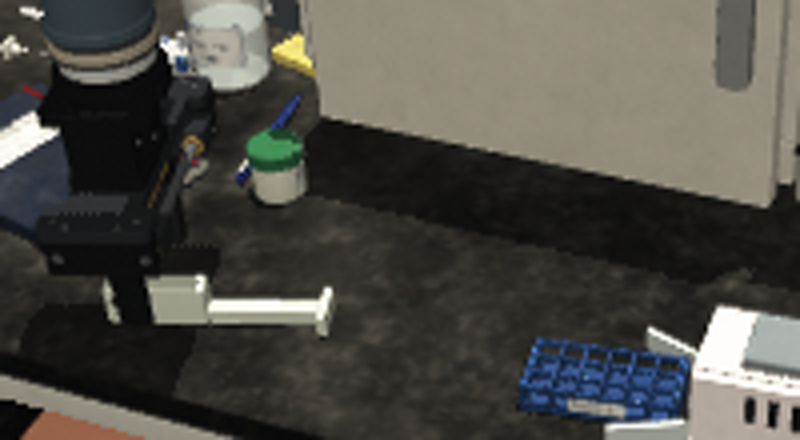

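The crop shows the fingers straddling the handle, with the near finger at (130, 300) and the stick undisturbed. I'll close the gripper.

{"api": "apply_moves", "payload": {
  "rows": [
    {"x":0,"y":0,"z":0,"rx":0,"ry":0,"rz":0,"claw":255},
    {"x":0,"y":0,"z":0,"rx":0,"ry":0,"rz":0,"claw":255},
    {"x":0,"y":0,"z":0,"rx":0,"ry":0,"rz":0,"claw":255},
    {"x":0,"y":0,"z":0,"rx":0,"ry":0,"rz":0,"claw":255},
    {"x":0,"y":0,"z":0,"rx":0,"ry":0,"rz":0,"claw":255},
    {"x":0,"y":0,"z":0,"rx":0,"ry":0,"rz":0,"claw":255},
    {"x":0,"y":0,"z":0,"rx":0,"ry":0,"rz":0,"claw":255},
    {"x":0,"y":0,"z":0,"rx":0,"ry":0,"rz":0,"claw":255}
  ]
}}

```text
time_s: 4.38
position: [0.484, 0.3453, 0.028]
tcp_rot: [[-0.316, 0.949, -0.0], [0.949, 0.316, -0.0], [-0.0, -0.0, -1.0]]
force: [0.6, -0.4, -0.9]
opening: 0.213
grasp_force: 30.0
```

{"api": "apply_moves", "payload": {
  "rows": [
    {"x":0,"y":0,"z":-10,"rx":0,"ry":0,"rz":0,"claw":255},
    {"x":-30,"y":-5.5,"z":-10,"rx":0,"ry":0,"rz":0.6,"claw":255},
    {"x":-60,"y":-11,"z":-10,"rx":0,"ry":0,"rz":1.2,"claw":255},
    {"x":-90,"y":-16.5,"z":-10,"rx":0,"ry":0,"rz":1.8,"claw":255},
    {"x":-121,"y":-22,"z":-10,"rx":0,"ry":0,"rz":2.38,"claw":255},
    {"x":-121,"y":-22,"z":-2,"rx":0,"ry":0,"rz":2.38,"claw":255},
    {"x":-121,"y":-22,"z":-2,"rx":0,"ry":0,"rz":2.38,"claw":255},
    {"x":-121,"y":-22,"z":-2,"rx":0,"ry":0,"rz":2.38,"claw":255}
  ]
}}

```text
time_s: 5.38
position: [0.5012, 0.2245, 0.03]
tcp_rot: [[-0.073, 0.997, 0.0], [0.997, 0.073, 0.0], [0.0, 0.0, -1.0]]
force: [-0.4, 0.4, -1.1]
opening: 0.214
grasp_force: 30.0
```

```bash
cat > look.py <<'E'
from h import *
import sys
s=read_state();im,d=capture("side");c=camera_params("side")
print(s["position"],s["tcp_rot"][:,0].round(4),s["force"].round(2),s["time_s"])
cv2.imwrite(sys.argv[1],cv2.resize(im[150:260,220:420,::-1],None,fx=4,fy=4,interpolation=cv2.INTER_CUBIC))
E
python3 look.py pics/s3.png
```

```text
[0.50122862 0.22448016 0.03000722] [-7.310e-02  9.973e-01  2.000e-04] [-0.43  0.36 -1.14] 5.375
```

View pics/s3.png

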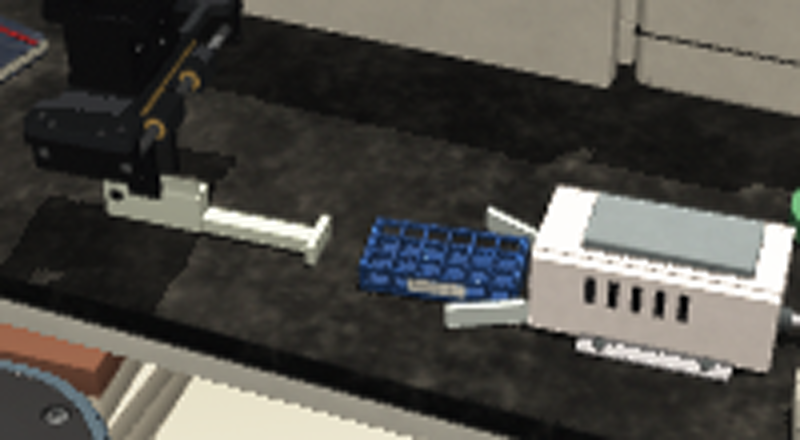

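The crop shows the nose at (318, 240), lined up behind the rack's rear end at (365, 255). I'll approach and push slowly, watching the force.

{"api": "apply_moves", "payload": {
  "rows": [
    {"x":-6,"y":0,"z":0,"rx":0,"ry":0,"rz":0,"claw":255},
    {"x":-12,"y":0,"z":0,"rx":0,"ry":0,"rz":0,"claw":255},
    {"x":-18,"y":0,"z":0,"rx":0,"ry":0,"rz":0,"claw":255},
    {"x":-21,"y":0,"z":0,"rx":0,"ry":0,"rz":0,"claw":255},
    {"x":-24,"y":0,"z":0,"rx":0,"ry":0,"rz":0,"claw":255},
    {"x":-27,"y":0,"z":0,"rx":0,"ry":0,"rz":0,"claw":255},
    {"x":-30,"y":0.3,"z":0,"rx":0,"ry":0,"rz":0,"claw":255},
    {"x":-33,"y":0.5,"z":0,"rx":0,"ry":0,"rz":0,"claw":255},
    {"x":-36,"y":0.7,"z":0,"rx":0,"ry":0,"rz":0,"claw":255},
    {"x":-39,"y":0.9,"z":0,"rx":0,"ry":0,"rz":0,"claw":255}
  ]
}}

```text
time_s: 6.68
position: [0.5052, 0.1846, 0.03]
tcp_rot: [[-0.072, 0.997, 0.0], [0.997, 0.072, 0.0], [0.0, 0.0, -1.0]]
force: [0.2, 0.9, -0.3]
opening: 0.217
grasp_force: 30.0
```

{"api": "apply_moves", "payload": {
  "rows": [
    {"x":-3,"y":0.2,"z":0,"rx":0,"ry":0,"rz":0,"claw":255},
    {"x":-6,"y":0.3,"z":0,"rx":0,"ry":0,"rz":0,"claw":255},
    {"x":-9,"y":0.5,"z":0,"rx":0,"ry":0,"rz":0,"claw":255},
    {"x":-12,"y":0.7,"z":0,"rx":0,"ry":0,"rz":0,"claw":255},
    {"x":-15,"y":0.9,"z":0,"rx":0,"ry":0,"rz":0,"claw":255},
    {"x":-18,"y":1,"z":0,"rx":0,"ry":0,"rz":0,"claw":255}
  ]
}}

```text
time_s: 7.42
position: [0.5074, 0.1667, 0.03]
tcp_rot: [[-0.072, 0.997, -0.0], [0.997, 0.072, -0.0], [-0.0, -0.0, -1.0]]
force: [0.2, 1.0, -1.9]
opening: 0.218
grasp_force: 30.0
```

The nose is at y ≈ 0.043, so the rack's front is about 12 mm inside. I'll continue.

{"api": "apply_moves", "payload": {
  "rows": [
    {"x":-3.5,"y":0,"z":0,"rx":0,"ry":0,"rz":0,"claw":255},
    {"x":-7,"y":0,"z":0,"rx":0,"ry":0,"rz":0,"claw":255},
    {"x":-10.5,"y":0,"z":0,"rx":0,"ry":0,"rz":0,"claw":255},
    {"x":-14,"y":0,"z":0,"rx":0,"ry":0,"rz":0,"claw":255},
    {"x":-17.5,"y":0,"z":0,"rx":0,"ry":0,"rz":0,"claw":255},
    {"x":-21,"y":0,"z":0,"rx":0,"ry":0,"rz":0,"claw":255}
  ]
}}

```text
time_s: 8.18
position: [0.5089, 0.1457, 0.03]
tcp_rot: [[-0.072, 0.997, 0.0], [0.997, 0.072, -0.0], [-0.0, 0.0, -1.0]]
force: [0.2, 1.6, -1.1]
opening: 0.214
grasp_force: 30.0
```

{"api": "apply_moves", "payload": {
  "rows": [
    {"x":-3.5,"y":0,"z":0,"rx":0,"ry":0,"rz":0,"claw":255},
    {"x":-7,"y":0,"z":0,"rx":0,"ry":0,"rz":0,"claw":255},
    {"x":-10.5,"y":0,"z":0,"rx":0,"ry":0,"rz":0,"claw":255},
    {"x":-14,"y":0,"z":0,"rx":0,"ry":0,"rz":0,"claw":255},
    {"x":-17.5,"y":0,"z":0,"rx":0,"ry":0,"rz":0,"claw":255},
    {"x":-21,"y":0,"z":0,"rx":0,"ry":0,"rz":0,"claw":255}
  ]
}}

```text
time_s: 8.93
position: [0.5105, 0.1248, 0.03]
tcp_rot: [[-0.072, 0.997, 0.0], [0.997, 0.072, 0.0], [0.0, 0.0, -1.0]]
force: [1.0, 0.5, -0.2]
opening: 0.218
grasp_force: 30.0
```

{"api": "apply_moves", "payload": {
  "rows": [
    {"x":-3,"y":0,"z":0,"rx":0,"ry":0,"rz":0,"claw":255},
    {"x":-6,"y":0,"z":0,"rx":0,"ry":0,"rz":0,"claw":255},
    {"x":-9,"y":0,"z":0,"rx":0,"ry":0,"rz":0,"claw":255},
    {"x":-12,"y":0,"z":0,"rx":0,"ry":0,"rz":0,"claw":255},
    {"x":-15,"y":0,"z":0,"rx":0,"ry":0,"rz":0,"claw":255}
  ]
}}

```text
time_s: 9.55
position: [0.5115, 0.1098, 0.03]
tcp_rot: [[-0.072, 0.997, 0.0], [0.997, 0.072, -0.0], [-0.0, 0.0, -1.0]]
force: [0.2, 0.8, -1.4]
opening: 0.215
grasp_force: 30.0
```

The rack's front is about 69 mm in. From here I'll go slower.

{"api": "apply_moves", "payload": {
  "rows": [
    {"x":-2,"y":0,"z":0,"rx":0,"ry":0,"rz":0,"claw":255},
    {"x":-4,"y":0,"z":0,"rx":0,"ry":0,"rz":0,"claw":255},
    {"x":-6,"y":0,"z":0,"rx":0,"ry":0,"rz":0,"claw":255},
    {"x":-8,"y":0,"z":0,"rx":0,"ry":0,"rz":0,"claw":255},
    {"x":-10,"y":0,"z":0,"rx":0,"ry":0,"rz":0,"claw":255},
    {"x":-12,"y":0,"z":0,"rx":0,"ry":0,"rz":0,"claw":255},
    {"x":-14,"y":0,"z":0,"rx":0,"ry":0,"rz":0,"claw":255},
    {"x":-16,"y":0,"z":0,"rx":0,"ry":0,"rz":0,"claw":255}
  ]
}}

```text
time_s: 10.55
position: [0.5126, 0.0939, 0.03]
tcp_rot: [[-0.072, 0.997, -0.0], [0.997, 0.072, -0.0], [0.0, -0.0, -1.0]]
force: [0.5, 1.3, -1.3]
opening: 0.214
grasp_force: 30.0
```

{"api": "apply_moves", "payload": {
  "rows": [
    {"x":-2,"y":0,"z":0,"rx":0,"ry":0,"rz":0,"claw":255},
    {"x":-4,"y":0,"z":0,"rx":0,"ry":0,"rz":0,"claw":255},
    {"x":-6,"y":0,"z":0,"rx":0,"ry":0,"rz":0,"claw":255},
    {"x":-8,"y":0,"z":0,"rx":0,"ry":0,"rz":0,"claw":255},
    {"x":-10,"y":0,"z":0,"rx":0,"ry":0,"rz":0,"claw":255},
    {"x":-12,"y":0,"z":0,"rx":0,"ry":0,"rz":0,"claw":255},
    {"x":-14,"y":0,"z":0,"rx":0,"ry":0,"rz":0,"claw":255},
    {"x":-16,"y":0,"z":0,"rx":0,"ry":0,"rz":0,"claw":255}
  ]
}}

```text
time_s: 11.55
position: [0.5136, 0.0793, 0.0301]
tcp_rot: [[-0.071, 0.997, -0.0], [0.997, 0.071, 0.002], [0.002, 0.0, -1.0]]
force: [0.6, 6.3, -0.3]
opening: 0.219
grasp_force: 30.0
```

The slide is engaged at about 6 N.

{"api": "apply_moves", "payload": {
  "rows": [
    {"x":-2,"y":0,"z":0,"rx":0,"ry":0,"rz":0,"claw":255},
    {"x":-4,"y":0,"z":0,"rx":0,"ry":0,"rz":0,"claw":255},
    {"x":-6,"y":0,"z":0,"rx":0,"ry":0,"rz":0,"claw":255},
    {"x":-8,"y":0,"z":0,"rx":0,"ry":0,"rz":0,"claw":255},
    {"x":-10,"y":0,"z":0,"rx":0,"ry":0,"rz":0,"claw":255}
  ]
}}

```text
time_s: 12.18
position: [0.5142, 0.0693, 0.0301]
tcp_rot: [[-0.071, 0.997, -0.0], [0.997, 0.071, 0.002], [0.002, -0.0, -1.0]]
force: [-0.2, 6.5, -0.1]
opening: 0.218
grasp_force: 30.0
```

{"api": "apply_moves", "payload": {
  "rows": [
    {"x":-1,"y":0,"z":0,"rx":0,"ry":0,"rz":0,"claw":255},
    {"x":-2,"y":0,"z":0,"rx":0,"ry":0,"rz":0,"claw":255},
    {"x":-3,"y":0,"z":0,"rx":0,"ry":0,"rz":0,"claw":255}
  ]
}}

```text
time_s: 12.55
position: [0.5142, 0.0663, 0.03]
tcp_rot: [[-0.071, 0.997, -0.001], [0.997, 0.071, 0.002], [0.002, -0.001, -1.0]]
force: [0.3, 6.5, -0.8]
opening: 0.214
grasp_force: 30.0
```

{"api": "apply_moves", "payload": {
  "rows": [
    {"x":-1,"y":0,"z":0,"rx":0,"ry":0,"rz":0,"claw":255},
    {"x":-2,"y":0,"z":0,"rx":0,"ry":0,"rz":0,"claw":255},
    {"x":-3,"y":0,"z":0,"rx":0,"ry":0,"rz":0,"claw":255}
  ]
}}

```text
time_s: 12.92
position: [0.5144, 0.0633, 0.03]
tcp_rot: [[-0.071, 0.997, -0.001], [0.997, 0.071, 0.002], [0.002, -0.001, -1.0]]
force: [0.9, 6.4, -0.3]
opening: 0.216
grasp_force: 30.0
```

{"api": "apply_moves", "payload": {
  "rows": [
    {"x":-1,"y":0,"z":0,"rx":0,"ry":0,"rz":0,"claw":255},
    {"x":-2,"y":0,"z":0,"rx":0,"ry":0,"rz":0,"claw":255}
  ]
}}

```text
time_s: 13.18
position: [0.5146, 0.0613, 0.03]
tcp_rot: [[-0.071, 0.997, -0.001], [0.997, 0.071, 0.002], [0.002, -0.001, -1.0]]
force: [0.9, 8.0, 0.0]
opening: 0.213
grasp_force: 30.0
```

{"api": "apply_moves", "payload": {
  "rows": [
    {"x":-1,"y":0,"z":0,"rx":0,"ry":0,"rz":0,"claw":255},
    {"x":-2,"y":0,"z":0,"rx":0,"ry":0,"rz":0,"claw":255}
  ]
}}

```text
time_s: 13.42
position: [0.5147, 0.0593, 0.03]
tcp_rot: [[-0.071, 0.997, -0.001], [0.997, 0.071, 0.002], [0.002, -0.001, -1.0]]
force: [0.4, 7.2, -0.4]
opening: 0.216
grasp_force: 30.0
```

{"api": "apply_moves", "payload": {
  "rows": [
    {"x":-1,"y":0,"z":0,"rx":0,"ry":0,"rz":0,"claw":255},
    {"x":-2,"y":0,"z":0,"rx":0,"ry":0,"rz":0,"claw":255}
  ]
}}

```text
time_s: 13.68
position: [0.5147, 0.0576, 0.03]
tcp_rot: [[-0.071, 0.998, -0.001], [0.998, 0.071, 0.002], [0.002, -0.001, -1.0]]
force: [0.2, 9.5, -0.4]
opening: 0.212
grasp_force: 30.0
```

{"api": "apply_moves", "payload": {
  "rows": [
    {"x":-1,"y":0,"z":0,"rx":0,"ry":0,"rz":0,"claw":255},
    {"x":-1.5,"y":0,"z":0,"rx":0,"ry":0,"rz":0,"claw":255}
  ]
}}

```text
time_s: 13.92
position: [0.5147, 0.0568, 0.03]
tcp_rot: [[-0.07, 0.998, -0.001], [0.998, 0.07, 0.003], [0.003, -0.001, -1.0]]
force: [1.2, 11.0, 0.7]
opening: 0.214
grasp_force: 30.0
```

{"api": "apply_moves", "payload": {
  "rows": [
    {"x":-0.7,"y":0,"z":0,"rx":0,"ry":0,"rz":0,"claw":255},
    {"x":-0.7,"y":0,"z":0,"rx":0,"ry":0,"rz":0,"claw":255}
  ]
}}

```text
time_s: 14.18
position: [0.5147, 0.0563, 0.03]
tcp_rot: [[-0.07, 0.998, -0.001], [0.998, 0.07, 0.003], [0.003, -0.001, -1.0]]
force: [-0.3, 10.7, 0.4]
opening: 0.217
grasp_force: 30.0
```

{"api": "apply_moves", "payload": {
  "rows": [
    {"x":-0.7,"y":0,"z":0,"rx":0,"ry":0,"rz":0,"claw":255},
    {"x":-0.7,"y":0,"z":0,"rx":0,"ry":0,"rz":0,"claw":255}
  ]
}}

```text
time_s: 14.42
position: [0.5146, 0.056, 0.0301]
tcp_rot: [[-0.07, 0.998, -0.001], [0.998, 0.07, 0.004], [0.004, -0.001, -1.0]]
force: [0.8, 12.3, 0.6]
opening: 0.213
grasp_force: 30.0
```

{"api": "apply_moves", "payload": {
  "rows": [
    {"x":-0.8,"y":0,"z":0,"rx":0,"ry":0,"rz":0,"claw":255},
    {"x":-1.5,"y":0,"z":0,"rx":0,"ry":0,"rz":0,"claw":255}
  ]
}}

```text
time_s: 14.68
position: [0.5145, 0.0551, 0.0301]
tcp_rot: [[-0.069, 0.998, -0.002], [0.998, 0.069, 0.005], [0.005, -0.001, -1.0]]
force: [0.2, 17.2, 1.6]
opening: 0.214
grasp_force: 30.1
```

{"api": "apply_moves", "payload": {
  "rows": [
    {"x":-0.7,"y":0,"z":0,"rx":0,"ry":0,"rz":0,"claw":255},
    {"x":-0.7,"y":0,"z":0,"rx":0,"ry":0,"rz":0,"claw":255}
  ]
}}

```text
time_s: 14.92
position: [0.5145, 0.0547, 0.0301]
tcp_rot: [[-0.069, 0.998, -0.002], [0.998, 0.069, 0.005], [0.005, -0.001, -1.0]]
force: [-0.1, 16.7, 0.5]
opening: 0.215
grasp_force: 30.1
```

{"api": "apply_moves", "payload": {
  "rows": [
    {"x":0,"y":0,"z":0,"rx":0,"ry":0,"rz":0,"claw":255},
    {"x":0,"y":0,"z":0,"rx":0,"ry":0,"rz":0,"claw":255},
    {"x":0,"y":0,"z":0,"rx":0,"ry":0,"rz":0,"claw":255},
    {"x":0,"y":0,"z":0,"rx":0,"ry":0,"rz":0,"claw":255},
    {"x":0,"y":0,"z":0,"rx":0,"ry":0,"rz":0,"claw":255},
    {"x":0,"y":0,"z":0,"rx":0,"ry":0,"rz":0,"claw":255}
  ]
}}

```text
time_s: 15.68
position: [0.5145, 0.0547, 0.0301]
tcp_rot: [[-0.069, 0.998, -0.002], [0.998, 0.069, 0.005], [0.005, -0.001, -1.0]]
force: [0.8, 17.0, 1.0]
opening: 0.216
grasp_force: 30.1
```

```bash
python3 look.py pics/s4.png
```

```text
[0.51449766 0.05473138 0.03007053] [-0.0693  0.9976  0.0051] [ 0.77 17.02  0.96] 15.675
```

View pics/s4.png

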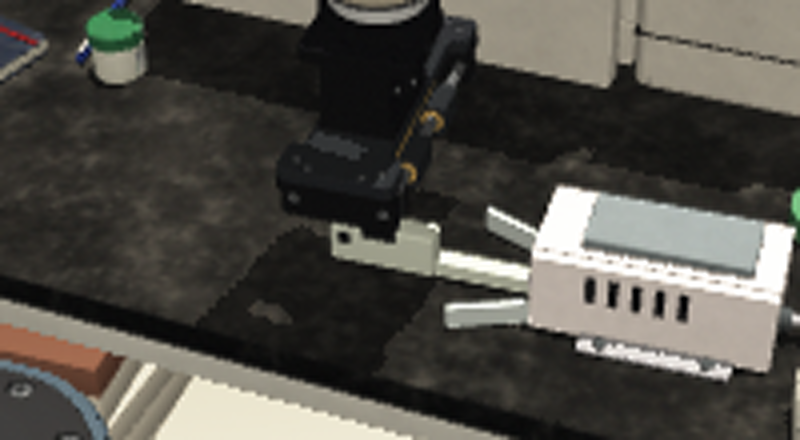

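The crop shows the blade running into the mouth at (530, 278), with the gripper well clear of the fences. Force held at 17 N for 0.75 s. Next I'll withdraw the stick.

{"api": "apply_moves", "payload": {
  "rows": [
    {"x":2,"y":0,"z":0,"rx":0,"ry":0,"rz":0,"claw":255},
    {"x":5,"y":0,"z":0,"rx":0,"ry":0,"rz":0,"claw":255},
    {"x":10,"y":0,"z":0,"rx":0,"ry":0,"rz":0,"claw":255},
    {"x":22,"y":0,"z":0,"rx":0,"ry":0,"rz":0,"claw":255},
    {"x":36,"y":0,"z":0,"rx":0,"ry":0,"rz":0,"claw":255},
    {"x":50,"y":0,"z":0,"rx":0,"ry":0,"rz":0,"claw":255},
    {"x":64,"y":0,"z":0,"rx":0,"ry":0,"rz":0,"claw":255},
    {"x":80,"y":0,"z":0,"rx":0,"ry":0,"rz":0,"claw":255},
    {"x":85,"y":0,"z":0,"rx":0,"ry":0,"rz":0,"claw":255},
    {"x":85,"y":0,"z":0,"rx":0,"ry":0,"rz":0,"claw":255}
  ]
}}

```text
time_s: 16.98
position: [0.5096, 0.1363, 0.03]
tcp_rot: [[-0.073, 0.997, 0.0], [0.997, 0.073, -0.0], [-0.0, 0.0, -1.0]]
force: [0.3, -0.4, -0.8]
opening: 0.217
grasp_force: 30.0
```

{"api": "apply_moves", "payload": {
  "rows": [
    {"x":0,"y":0,"z":1,"rx":0,"ry":0,"rz":0,"claw":255},
    {"x":0,"y":0,"z":1.8,"rx":0,"ry":0,"rz":0,"claw":255},
    {"x":0,"y":0,"z":1.8,"rx":0,"ry":0,"rz":0,"claw":255},
    {"x":0,"y":0,"z":1.8,"rx":0,"ry":0,"rz":0,"claw":255}
  ]
}}

```text
time_s: 17.48
position: [0.5097, 0.1356, 0.0282]
tcp_rot: [[-0.071, 0.997, -0.0], [0.997, 0.071, -0.0], [-0.0, -0.0, -1.0]]
force: [0.6, -0.7, -0.5]
opening: 0.215
grasp_force: 30.0
```

{"api": "apply_moves", "payload": {
  "rows": [
    {"x":0,"y":0,"z":0,"rx":0,"ry":0,"rz":0,"claw":120},
    {"x":0,"y":0,"z":0,"rx":0,"ry":0,"rz":0,"claw":60},
    {"x":0,"y":0,"z":0,"rx":0,"ry":0,"rz":0,"claw":60},
    {"x":0,"y":0,"z":0,"rx":0,"ry":0,"rz":0,"claw":60},
    {"x":0,"y":0,"z":0,"rx":0,"ry":0,"rz":0,"claw":60},
    {"x":0,"y":0,"z":-15,"rx":0,"ry":0,"rz":0,"claw":60},
    {"x":0,"y":0,"z":-40,"rx":0,"ry":0,"rz":0,"claw":60},
    {"x":0,"y":0,"z":-80,"rx":0,"ry":0,"rz":0,"claw":60},
    {"x":0,"y":0,"z":-130,"rx":0,"ry":0,"rz":0,"claw":60}
  ]
}}

```text
time_s: 18.6
position: [0.5089, 0.1357, 0.1597]
tcp_rot: [[-0.072, 0.997, -0.001], [0.997, 0.072, -0.0], [-0.0, -0.001, -1.0]]
force: [0.8, -1.4, -0.0]
opening: 0.763
grasp_force: 0.0
```

{"api": "apply_moves", "payload": {
  "rows": [
    {"x":0,"y":0,"z":-60,"rx":0,"ry":0,"rz":0,"claw":60},
    {"x":0,"y":0,"z":-60,"rx":0,"ry":0,"rz":0,"claw":60},
    {"x":0,"y":0,"z":-60,"rx":0,"ry":0,"rz":0,"claw":60},
    {"x":0,"y":0,"z":-60,"rx":0,"ry":0,"rz":0,"claw":60}
  ]
}}

```text
time_s: 19.1
position: [0.5083, 0.1358, 0.2169]
tcp_rot: [[-0.072, 0.997, -0.003], [0.997, 0.072, -0.0], [0.0, -0.003, -1.0]]
force: [-0.1, 0.6, -0.3]
opening: 0.765
grasp_force: 0.0
```

Run:
```python
from h import *
print(read_state()["force"],read_state()["opening"],read_state()["position"])
im,d=capture("side");c=camera_params("side")
d0=np.load("side_d.npy")
v,u=np.mgrid[:400,:640]
X=c["xyz"]+(np.stack([(u-c["cx"])/c["fx"],-(v-c["cy"])/c["fy"],-np.ones_like(d)],-1)@c["orientation"].T)*d[...,None]
w=(im.min(-1)>130)
def r(n,*b):
    m=w.copy()
    for i in range(3): m&=(X[...,i]>b[2*i])&(X[...,i]<b[2*i+1])
    p=X[m];print(n,m.sum(),p.min(0).round(3),p.max(0).round(3),np.median(p,0).round(3))
r("handle",.46,.56,.08,.2,.022,.05);r("stick",.47,.55,.0,.2,.004,.05)
im0=cv2.imread("pics/side.png")[:,:,::-1]
# rod beyond tunnel back: initial vs now
for I in(im0,im): print(I[225:240,412:450].min(-1)[::2,::2])
```

```text
[-0.09577171  0.62722204 -0.29138285] 0.7645636818528897 [0.50827972 0.13576515 0.21692496]
handle 153 [0.495 0.099 0.022] [0.52  0.17  0.037] [0.503 0.128 0.033]
stick 447 [0.495 0.009 0.004] [0.539 0.17  0.037] [0.506 0.106 0.016]
[[207 251  39  41  32  32  37  38  37  38  38  34  36  43  49  43  39  42
   44]
 [154 147  98  57  43  44  42  37  34  34  37  39  39  37  42  39  41  42
   36]
 [156 110  84 223 222 167  95  76  54  36  39  41  41  41  42  37  37  41
   41]
 [156  69  48  75 103 138 176 204 231  41  41  39  39  41  41  42  44  42
   39]
 [154  37  16  31  36  46  43  45  61  37  37  36  43  52  52  55  60  55
   44]
 [155  18  17  19  17  23  19  33  33  34  36  39  44  44  47  45  55  45
   39]
 [155  33  32  34  32  38  41  19  36  43  42  42  41  43  44  41  41  44
   42]
 [150  36  39  42  42  34  36  39  43  48  42  39  39  44  50  45  43  42
   46]]
[[213 252  39  42  34  33  38  41  38  40  40  36  37  46  51  44  41  43
   47]
 [159 152 102  60  44  46  43  38  35  36  37  40  41  39  43  41  43  43
   38]
 [160 115  87 224 224 172 101  80  55  41  40  43  43  44  43  37  38  42
   43]
 [160  72  50  75 103 135 175 200 228 230 177 127  77  61  43  45  46  44
   41]
 [160  39  17  31  37  47  44  46  62 129 129 174 206 230  54  57  62  56
   46]
 [161  20  18  20  18  22  20  34  34  35  39  41  46  54  49  47  57  47
   41]
 [160  35  33  37  33  40  43  20  22  24  22  22  21  44  46  43  43  46
   44]
 [155  38  40  42  43  35  38  40  44  49  45  41  23  46  52  47  45  44
   49]]
```

The rod now stands further out. The stick lies flat, with its nose about 62 mm outside the mouth. I'll hand in.

```bash
python3 -c "
from rig import *
print(hand_in())"
```

```text
the job is handed in; nothing more can be done
None
```

The job is handed in, with no verdict returned: the rack was fed in until the force rose as expected at the slide's home stop, leaned on at about 17 N for over half a second, and the stick laid flat about 62 mm clear of the mouth.

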